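# Renew the drying tray and crack open the stamp dry box

## Robot

A 7-joint arm with a two-finger parallel gripper is mounted at the origin on the work surface. World frame = base frame: x ahead of the robot, y to its left, z up, the work surface at z = 0. Lengths are in mm, angles in degrees, forces in N, time in s.
With the tool pointing down it reaches from about 425 to 875 mm from the base axis. Payload 4.7 kg.
Tool frame: the origin (TCP) lies midway between the tips of the shut fingers; the grasp point (between the pads) lies 19 mm behind it; z points along the fingers, x is the direction in which the jaws open and shut, and the axes are right-handed (so a half turn about z gives the same grasp; the last joint's range is limited). The gripper opens to 87 mm and grips with 3 to 60 N. Pads are 19 mm wide; open, the fingers measure 117 mm over their backs; the gripper's body (75 mm by 190 mm) begins 51 mm behind the grasp point.
Start: joints at [77.871, 18.392, -4.016, 83.108, 1.295, 78.541, -3.26], TCP at [145.504, -633.525, 222.587] pointing down, gripper open.
Joint ranges: [-163.93, 163.93], [-17.29, 119.83], [-79.2, 71.16], [3.27, 140.29], [-89.18, 269.18], [5.43, 117.66], [-154.24, 154.24]. Speed limits (degrees/s): [147.25, 147.25, 180, 180, 180, 180, 180].

## Interface

Orientations are given as a 3x3 rotation matrix whose columns are the frame's x, y, z axes.
In Python, from bench import r gives the robot as it stands.
- The arm moves only by the tool step_arm, never from a script. Its argument "commands" is one flat list of numbers, 4 for each row, row after row: the shift along the tool's x, y, z as a fraction of full scale, then the turn about the tool's z as a fraction of full scale. In form: [dx, dy, dz, twist, dx, dy, dz, twist, ...]. A call has 1 to 5 rows; each row shifts and turns the commanded pose from where the row before left it, along the tool's axes as they then stand; what a row does not reach is not made up. Full scale, the value 1, is 30 mm for a shift and 4 degrees for a turn. A row lasts 1/12 s, in which the tool goes at most 41.7 mm and 7.16 degrees, less where a joint would pass 70% of its speed; a pose out of reach is approached as far as the arm can. A call with a number of a shift or a turn outside -1 to 1 is refused whole. A call with a gripper value outside its range is refused whole. "claw" is the finger opening in mm, from 0 to 87, set as the call begins (left out, the last holds). The fingers move at their own pace and stop on an object; "squeeze" is the grip in N (left out, the last holds). Time passes only in rows, so rows that do not move let the fingers close. It gives the time, the measured TCP pose, the force and the opening at its end, in the units of the state.
- r.sense(): the state, without advancing time (a new reading comes with each control period).
- r.snapshot(name): name is "side" or "top"; returns a dict with "frame" (480x640x3 uint8, red, green, blue), "depth" (480x640 float32, mm along the optical axis (not along the pixel's ray), 0 where there is no reading), "camera_matrix" (3x3 intrinsics, pixels), "world_to_cam" (4x4, takes a point from world to camera coordinates). Camera axes: x right, y down, z forward; pixel columns grow to the right and rows downward; lengths in mm; the calibration is good to about 2 mm. A picture is of the moment at which its call begins.
- r.job_done(): hands the job in, once; it reports no verdict.
The state is a dict: "t": time; "joint_positions": joint angles; "joint_vel": joint speeds; "joint_torque": joint torques, N m; "position": TCP position; "orientation": TCP orientation; "contact_force": force on the tool from outside, world axes, zero at the start; "wrist_torque": the same for the moment, N m; "finger_gap": opening from 0.0 (shut) to 1.0 (fully open).
Only numpy, scipy, OpenCV 4.12 (cv2) and the standard library are available. Lean on these libraries where they do the work, as an engineer would, in place of code of your own. Each camera call takes 0.05 s, during which the arm holds its last target. There are 200 camera calls.

## Task

The stamp stock's dry box gets fresh desiccant: stand the two spare canisters in the two empty wells of the tray, fully down, leaving the canisters already in the tray and the other things on the desk alone. Then pull the lid of the dry box free of its sticky rubber seal without letting it swing wide open, and hold its front edge about 7 cm up so that a colleague can slip the tray in. Finish while still holding the lid there: it falls shut if let go, so do not let go and do not prop it on anything.

Things in the scene. Friction and masses are not known exactly. Their poses are not given: they have to be found in the camera images.
- drybox: airtight dry box, clear plastic tub 200 (x) by 260 (y) by 110 mm high with a grey rim, fixed to the desk, clips already undone; origin: centre of its underside; its front (humidity dial, handle side) faces its own -x, the lid's hinge runs along its rear (+x) edge; with the lid shut its top is 120 mm above the desk
- lid (a joint): hinge of the dry box's lid (204 by 264 mm, 10 mm thick, about 0.4 kg) in rad: 0 shut, growing as the front edge rises; at 0.35 the front edge stands 70 mm up. A rubber lip grips the lid over the first 6 mm of lift (to about 0.035 rad): pulling up at the handle takes a peak of about 14 to 22 N (it varies), then the seal lets go at once and only the weight of the lid is left, 2 to 4 N at the handle. The lid has no stay and falls back down by itself
- lid_handle (a point): middle of the black bar handle on top of the lid: a round bar 12 mm thick and 90 mm long along the lid's y axis (along the front edge), its centre 30 mm above the lid's top on two posts 12 mm thick at its ends, 27 mm behind the lid's front edge; 150 mm above the desk with the lid shut, 175 mm ahead of (towards the front from) the hinge axis and 38 mm above it; axes are the lid's: -x to its front, z up when shut
- lid_hinge (a point): middle of the lid's hinge axis (which runs along its y), 112 mm above the desk
- tray: grey desiccant tray, 60 (x) by 246 (y) by 14 mm high, does not shift; five round wells in one row along its y, 48 mm apart, each 42 mm wide with a 2 mm chamfer and 10 mm deep (floor 4 mm above the desk); origin: centre of its underside. Three wells hold a canister, two are empty, which ones differs; a canister stands 48 mm above the desk when down in a well
- tray_hole0 (a point): centre of the mouth of well 1 of the tray (of 5, from the tray's -y end to its +y end), at the tray's top, 14 mm above the desk
- tray_hole1 (a point): centre of the mouth of well 2 of the tray (of 5, from the tray's -y end to its +y end), at the tray's top, 14 mm above the desk
- tray_hole2 (a point): centre of the mouth of well 3 of the tray (of 5, from the tray's -y end to its +y end), at the tray's top, 14 mm above the desk
- tray_hole3 (a point): centre of the mouth of well 4 of the tray (of 5, from the tray's -y end to its +y end), at the tray's top, 14 mm above the desk
- tray_hole4 (a point): centre of the mouth of well 5 of the tray (of 5, from the tray's -y end to its +y end), at the tray's top, 14 mm above the desk
- can_a: desiccant canister, an upright aluminium can 34 mm in diameter and 44 mm tall with a perforated cap, about 60 g; origin: centre of its underside, z up; stands in one of the tray's wells: leave it there
- can_b: desiccant canister, an upright aluminium can 34 mm in diameter and 44 mm tall with a perforated cap, about 60 g; origin: centre of its underside, z up; stands in one of the tray's wells: leave it there
- can_c: desiccant canister, an upright aluminium can 34 mm in diameter and 44 mm tall with a perforated cap, about 60 g; origin: centre of its underside, z up; stands in one of the tray's wells: leave it there
- spare_a: desiccant canister, an upright aluminium can 34 mm in diameter and 44 mm tall with a perforated cap, about 60 g; origin: centre of its underside, z up; a spare, stands on the desk at the start
- spare_b: desiccant canister, an upright aluminium can 34 mm in diameter and 44 mm tall with a perforated cap, about 60 g; origin: centre of its underside, z up; a spare, stands on the desk at the start
- glue_stick: glue stick standing on the desk near the spares, 30 mm in diameter and 92 mm tall, white with a grey cap; origin: centre of its underside; leave it alone
- date_stamp: black self-inking hand stamp, 54 by 38 by 80 mm, standing on the desk; origin: centre of its underside; leave it alone
- pen_cup: black pen cup, 80 mm in diameter, 98 mm tall, pens to 150 mm; origin: centre of its underside; leave it alone

How it is judged:
By the outcome, as a careful person would: the job done as asked, in the order asked, and still so for the second after the job is handed in, while the arm keeps its last pose, push and grip.
It also fails if it takes over 67 s, if anything falls off the work surface, if the arm or the gripper's body presses on something with over 40 N, if the wrist force passes 120 N, or if a joint passes its speed limit or range.

## Working session

There is one attempt and no reset: what is moved stays moved. The work goes in short steps, Python scripts to look and compute and a tool call to move; the robot and the scene stay as the last step left them, time stands still between calls to the robot, and variables do not carry over. Pictures are saved under pics/ and viewed, about 8 in all and at most 12, crops included, and the job is handed in when it is done.

Besides the shell and the picture viewer there is one more tool, called after ">>>" as a command line: name --argument value ..., lists and objects as JSON in quotes. step_arm: Moves the arm, as the interface text tells. Shift numbers are shares of 30 mm and turn numbers shares of 4 degrees, none past 1 either way. Its arguments: {"type":"object","properties":{"commands":{"type":"array"},"claw":{"type":"number"},"squeeze":{"type":"number"}},"required":["commands"]}

```bash
mkdir -p pics; ls; python3 - <<'E'
from bench import r
import cv2,numpy as np
s=r.sense(); print(s['t'],s['position'],np.round(s['orientation'],3).tolist(),s['contact_force'],s['finger_gap'])
for n in ("top","side"):
    d=r.snapshot(n); cv2.imwrite(f"pics/{n}0.png",d["frame"][:,:,::-1]); np.savez(f"{n}0.npz",**d)
    print(d["camera_matrix"].tolist(),np.round(d["world_to_cam"],3).tolist())
E
```

```text
pics
0.0 [ 145.34562542 -632.96235687  221.4370728 ] [[0.224, -0.975, -0.001], [-0.975, -0.224, 0.002], [-0.002, 0.0, -1.0]] [-0.54880998 -0.39098264 -0.63276336] 0.9992367786371033
[[555.5035296040727, 0.0, 317.22857742821327], [0.0, 555.5035296040727, 239.8808473580092], [0.0, 0.0, 1.0]] [[-0.014, -1.0, -0.016, 19.732], [-0.983, 0.017, -0.18, 570.561], [0.181, 0.013, -0.983, 1348.065], [0.0, 0.0, 0.0, 1.0]]
[[458.46757040530736, 0.0, 312.9055402186711], [0.0, 458.46757040530736, 246.3454444867088], [0.0, 0.0, 1.0]] [[-0.729, -0.685, 0.001, 424.04], [-0.463, 0.491, -0.738, 349.711], [0.505, -0.538, -0.675, 849.724], [0.0, 0.0, 0.0, 1.0]]
```

View pics/top0.png

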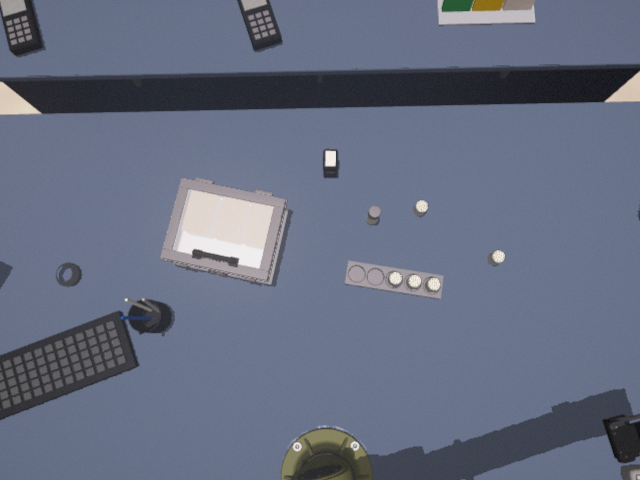

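View pics/side0.png

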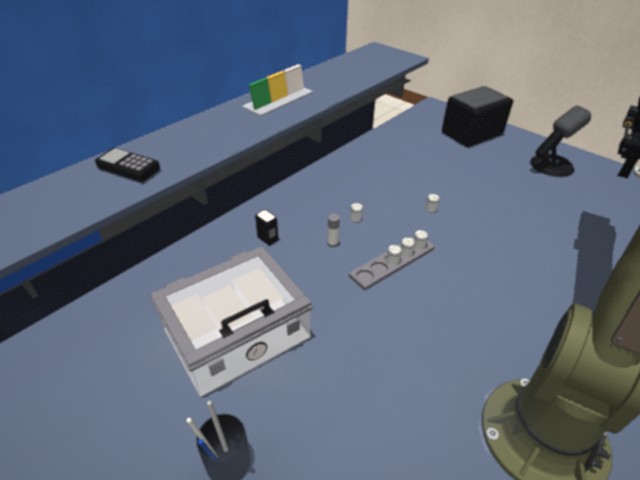

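The top view shows the box lid around (225,230) with its handle at (193–238, 251–263). The tray runs (347,273)–(442,287), with empty wells at (357,274) and (375,277). The spares are at (421,207) and (498,257), the glue stick at (374,212), the stamp at (330,160) and the pen cup at (150,316). The side view agrees.

```bash
cat > h.py <<'E'
import numpy as np,cv2
def load(n): return dict(np.load(n))
def ray(d,u,v,z):
    "world point on pixel ray at height z"
    T=d["world_to_cam"];R=T[:3,:3];t=T[:3,3]
    c=-R.T@t; w=R.T@np.linalg.inv(d["camera_matrix"])@[u,v,1]
    return c+w*(z-c[2])/w[2]
def cloud(d):
    v,u=np.mgrid[:480,:640];z=d["depth"];K=d["camera_matrix"];T=d["world_to_cam"]
    P=np.stack([(u-K[0,2])/K[0,0]*z,(v-K[1,2])/K[1,1]*z,z],-1)
    return (P-T[:3,3])@T[:3,:3]
E
python3 - <<'E'
from h import *
d=load("top0.npz");P=cloud(d)
f=d["frame"]
vis=cv2.resize(f[195:305,330:520],None,fx=4,fy=4,interpolation=cv2.INTER_CUBIC)
cv2.imwrite("pics/crop1.png",vis[:,:,::-1])
print("desk z",np.median(P[330:400,200:280,2]))
def blob(u,v,lo,hi,rad=14,name=""):
    vv,uu=np.mgrid[v-rad:v+rad+1,u-rad:u+rad+1]; Q=P[vv,uu]; m=(Q[...,2]>lo)&(Q[...,2]<hi)&(d["depth"][vv,uu]>0)
    q=Q[m]; 
    if len(q)<3: print(name,"few");return
    c,rr=cv2.minEnclosingCircle(q[:,:2].astype(np.float32))
    print(name,len(q),"mean",q.mean(0).round(1),"circ",np.round(c,1),round(rr,1), "pix",uu[m].mean().round(1),vv[m].mean().round(1))
blob(421,207,36,60,name="s1");blob(498,257,36,60,name="s2");blob(374,212,80,105,name="glue")
for i,(u,v) in enumerate([(395,279),(414,282),(433,285)]): blob(u,v,40,60,9,name=f"can{i}")
blob(330,160,70,90,20,"stamp");blob(150,316,85,200,30,"cup")
# handle
vv,uu=np.mgrid[240:272,185:250];Q=P[240:272,185:250];m=(Q[...,2]>138)&(Q[...,2]<165);q=Q[m];print("handle",len(q),q.mean(0).round(1),cv2.minAreaRect(q[:,:2].astype(np.float32)))
m=(P[...,2]>112)&(P[...,2]<130);m[:170]=0;m[290:]=0;m[:,:155]=0;m[:,295:]=0
q=P[m];print("lid",len(q),q.mean(0).round(1),cv2.minAreaRect(q[:,:2].astype(np.float32)))
m=(P[...,2]>8)&(P[...,2]<22);m[:255]=0;m[305:]=0;m[:,:340]=0;m[:,450:]=0
q=P[m];print("tray",len(q),q.mean(0).round(1),cv2.minAreaRect(q[:,:2].astype(np.float32)))
for n,u,v,z in [("s1",421.5,206,44),("s2",498,256.5,44),("w5",357,274,14),("w4",375.5,277,14),("c3",395.5,278.5,48),("c2",414.5,281.5,48),("c1",433.5,284.5,48),("hL",197,254,150),("hR",234,261,150)]: print(n,ray(d,u,v,z).round(1))
E
```

```text
desk z 0.03414878983127002
s1 142 mean [ 656.  -256.4   43.8] circ [ 657.1 -256.6] 17.5 pix 421.3 205.9
s2 144 mean [ 523.3 -441.1   44.2] circ [ 523.8 -442.1] 17.0 pix 497.7 256.0
glue 125 mean [ 633.  -131.8   90.9] circ [ 633.7 -132. ] 15.3 pix 374.4 211.3
can0 143 mean [ 473.  -182.4   47.8] circ [ 473.5 -182.4] 16.9 pix 395.3 277.5
can1 147 mean [ 464.9 -229.5   48.1] circ [ 464.8 -229.4] 17.0 pix 414.4 280.4
can2 147 mean [ 456.  -276.4   48. ] circ [ 456.7 -276.8] 17.4 pix 433.5 283.7
stamp 301 mean [774.3 -25.   79.6] circ [776.1 -26.1] 29.9 pix 330.0 158.8
cup 373 mean [390.3 429.5 108.5] circ [386.7 430. ] 45.2 pix 141.4 313.4
handle 220 [519.4 252.2 154.2] ((519.9257202148438, 253.412841796875), (101.92425537109375, 11.97817325592041), 76.77974700927734)
lid 8866 [594.6 235.1 118.9] ((596.6049194335938, 235.55711364746094), (268.3313903808594, 216.91168212890625), 77.29217529296875)
tray 1307 [ 473.1 -180.8   13.9] ((473.1452941894531, -191.5615234375), (122.24223327636719, 267.2975158691406), 0.3378133773803711)
s1 [ 655.8 -256.8   44. ]
s2 [ 522.2 -441.9   44. ]
w5 [487.3 -89.2  14. ]
w4 [ 478.9 -136.2   14. ]
c3 [ 470.4 -182.7   48. ]
c2 [ 462.2 -229.5   48. ]
c1 [ 454.  -276.2   48. ]
hL [524.  291.1 150. ]
hR [506.1 204.2 150. ]
```

View pics/crop1.png

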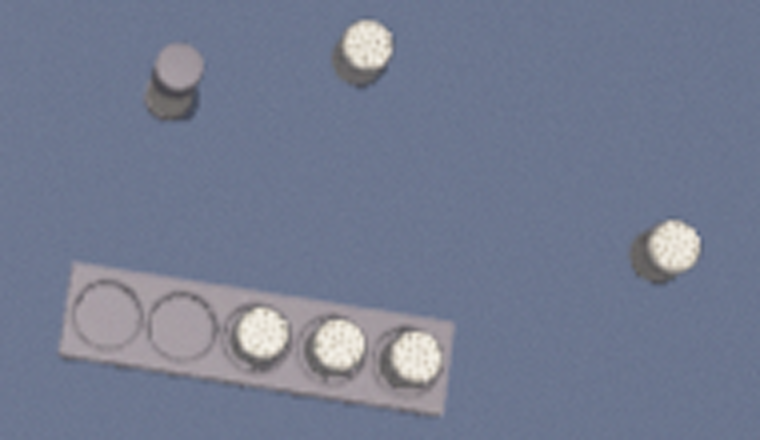

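The crop confirms wells 4 and 5 (crop (182,327) and (107,315)) are empty, and the spares have clear space around them. Tray yaw is about -10.2°. I'll align the tool with the tray first, jaws across the row.

>>> step_arm --commands '[0,0,0,-1,0,0,0,-1,0,0,0,-1,0,0,0,-1,0,0,0,-1]' --claw 75 --squeeze 20

```text
t: 0.52
position: [145.4, -633.2, 221.9]
orientation: [[0.547, -0.837, -0.0], [-0.837, -0.547, 0.001], [-0.001, -0.0, -1.0]]
contact_force: [0.9, 0.1, 0.2]
finger_gap: 0.869
```

>>> step_arm --commands '[0,0,0,-1,0,0,0,-1,0,0,0,-1,0,0,0,-1,0,0,0,-1]'

```text
t: 0.93
position: [145.4, -633.2, 221.9]
orientation: [[0.8, -0.6, -0.0], [-0.6, -0.8, 0.001], [-0.001, -0.001, -1.0]]
contact_force: [0.0, -0.3, 0.8]
finger_gap: 0.863
```

>>> step_arm --commands '[0,0,0,-1,0,0,0,-1,0,0,0,-1,0,0,0,-1,0,0,0,-1]'

```text
t: 1.35
position: [145.4, -633.2, 221.9]
orientation: [[0.957, -0.29, -0.0], [-0.29, -0.957, 0.001], [-0.001, -0.001, -1.0]]
contact_force: [0.3, 0.2, 0.9]
finger_gap: 0.86
```

>>> step_arm --commands '[0,0,0,-1,0,0,0,-0.7,0,0,0,0]'

```text
t: 1.6
position: [145.4, -633.2, 221.9]
orientation: [[0.984, -0.177, -0.0], [-0.177, -0.984, 0.001], [-0.0, -0.001, -1.0]]
contact_force: [1.2, 0.0, -0.3]
finger_gap: 0.863
```

```bash
cat >> h.py <<'E'
def go(*pts):
    "rows (units of 30 mm, tool axes) from the present pose through points; and yaw error to -10.2"
    from bench import r
    s=r.sense();R=np.array(s["orientation"]);p=np.array(s["position"])
    print("t",round(s["t"],2),"pos",p.round(1),"yaw",np.degrees(np.arctan2(R[1,0],R[0,0])).round(2),"F",np.round(s["contact_force"],1),"gap",round(s["finger_gap"]*87,1),"j",np.round(s["joint_positions"],0))
    for q in pts:
        q=np.array(q,float);print(" ->",q,"tool units",(R.T@(q-p)/30).round(2));p=q
E
python3 -c "
from h import *
go((523.5,-441.5,110),(523.5,-441.5,16))"
```

```text
t 1.6 pos [ 145.4 -633.2  221.9] yaw -10.2 F [ 1.2  0.  -0.3] gap 75.1 j [ 85.  19. -13.  83.   4.  79.  62.]
 -> [ 523.5 -441.5  110. ] tool units [11.28 -8.52  3.74]
 -> [ 523.5 -441.5   16. ] tool units [0.   0.   3.13]
```

>>> step_arm --commands '[0.75,-0.57,0.25,0,0.75,-0.57,0.25,0,0.75,-0.57,0.25,0,0.75,-0.57,0.25,0,0.75,-0.57,0.25,0]'

```text
t: 2.02
position: [272.4, -568.5, 184.4]
orientation: [[0.984, -0.18, -0.0], [-0.18, -0.984, 0.0], [-0.0, -0.0, -1.0]]
contact_force: [0.0, 0.4, 0.1]
finger_gap: 0.861
```

>>> step_arm --commands '[0.75,-0.57,0.25,0,0.75,-0.57,0.25,0,0.75,-0.57,0.25,0,0.75,-0.57,0.25,0,0.75,-0.57,0.25,0]'

```text
t: 2.43
position: [398.3, -504.4, 146.9]
orientation: [[0.984, -0.18, -0.0], [-0.18, -0.984, 0.0], [-0.0, -0.0, -1.0]]
contact_force: [0.3, -0.1, -0.4]
finger_gap: 0.858
```

>>> step_arm --commands '[0.75,-0.57,0.25,0,0.75,-0.57,0.25,0,0.75,-0.57,0.25,0,0.75,-0.57,0.25,0,0.75,-0.57,0.25,0]'

```text
t: 2.85
position: [524.1, -440.5, 109.3]
orientation: [[0.984, -0.18, -0.001], [-0.18, -0.984, 0.0], [-0.001, -0.0, -1.0]]
contact_force: [0.1, -1.1, 0.1]
finger_gap: 0.858
```

>>> step_arm --commands '[0,0,0,0,0,0,0,0]'

```text
t: 3.02
position: [525.0, -438.5, 108.8]
orientation: [[0.985, -0.175, -0.001], [-0.175, -0.985, 0.002], [-0.001, -0.002, -1.0]]
contact_force: [-0.4, -0.5, 0.1]
finger_gap: 0.863
```

```bash
python3 - <<'E'
from h import *
from bench import r
go((523.5,-441.5,110),(523.5,-441.5,16))
d=r.snapshot("side");cv2.imwrite("pics/side1.png",d["frame"][110:290,300:600,::-1].repeat(2,0).repeat(2,1))
E
```

```text
t 3.02 pos [ 525.  -438.5  108.8] yaw -10.08 F [-0.4 -0.5  0.1] gap 75.0 j [ 54.  28. -22.  85.  11.  69.  20.]
 -> [ 523.5 -441.5  110. ] tool units [-0.03  0.11 -0.04]
 -> [ 523.5 -441.5   16. ] tool units [0.   0.01 3.13]
```

View pics/side1.png

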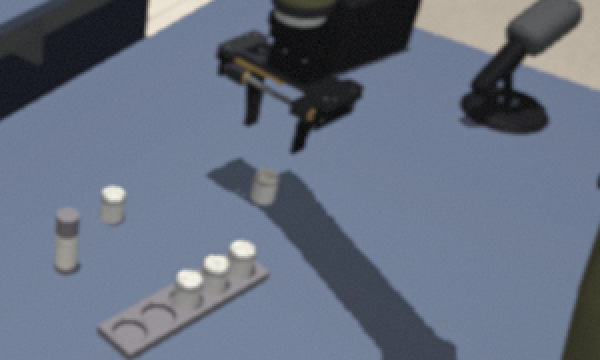

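The gripper is above the spare (crop (265,187)), with the fingers at (252,105) and (302,130) either side of it along world x. The long axis of the body lies along the jaws. I'll descend and grip.

>>> step_arm --commands '[-0.03,0.1,0.8,0,0,0,0.8,0,0,0,0.8,0,0,0,0.69,0,0,0,0,0]'

```text
t: 3.48
position: [517.0, -443.8, 12.5]
orientation: [[0.983, -0.182, -0.007], [-0.181, -0.983, 0.004], [-0.008, -0.003, -1.0]]
contact_force: [-1.9, 1.1, -0.8]
finger_gap: 0.857
```

>>> step_arm --commands '[0,0,0,0,0,0,0,0,0,0,0,0,0,0,0,0,0,0,0,0]' --claw 20 --squeeze 20

```text
t: 3.9
position: [522.5, -444.7, 18.9]
orientation: [[0.984, -0.178, 0.002], [-0.178, -0.984, -0.002], [0.002, 0.001, -1.0]]
contact_force: [-1.2, -0.3, -0.8]
finger_gap: 0.569
```

>>> step_arm --commands '[0,0,0,0,0,0,0,0,0,0,0,0]'

```text
t: 4.15
position: [522.1, -444.1, 17.8]
orientation: [[0.984, -0.178, 0.0], [-0.178, -0.984, -0.0], [0.0, 0.0, -1.0]]
contact_force: [0.1, 0.0, 1.7]
finger_gap: 0.379
```

```bash
python3 -c "
from h import *
go((523.5,-441.5,110),(488,-89.2,110),(488,-89.2,20))"
```

```text
t 4.15 pos [ 522.1 -444.1   17.8] yaw -10.25 F [0.1 0.  1.7] gap 32.9 j [ 54.  33. -21.  89.  13.  61.  19.]
 -> [ 523.5 -441.5  110. ] tool units [ 0.03 -0.09 -3.07]
 -> [488.  -89.2 110. ] tool units [-3.260e+00 -1.135e+01 -1.000e-02]
 -> [488.  -89.2  20. ] tool units [-0. -0.  3.]
```

>>> step_arm --commands '[0,0,0,0,0,0,-0.5,0,0,0,-0.8,0,0,0,-0.9,0,0,0,-0.8,0]'

```text
t: 4.57
position: [522.0, -443.9, 109.5]
orientation: [[0.984, -0.178, 0.0], [-0.178, -0.984, -0.0], [0.0, 0.0, -1.0]]
contact_force: [0.3, -0.7, 0.3]
finger_gap: 0.382
```

>>> step_arm --commands '[-0.2,-0.7,0,0,-0.2,-0.7,0,0,-0.2,-0.7,0,0,-0.2,-0.7,0,0,-0.2,-0.7,0,0]'

```text
t: 4.98
position: [511.0, -334.3, 108.3]
orientation: [[0.984, -0.178, 0.0], [-0.178, -0.984, -0.001], [0.001, 0.0, -1.0]]
contact_force: [0.6, 0.3, -0.5]
finger_gap: 0.382
```

>>> step_arm --commands '[-0.2,-0.7,0,0,-0.2,-0.7,0,0,-0.2,-0.7,0,0,-0.2,-0.7,0,0,-0.2,-0.7,0,0]'

```text
t: 5.4
position: [500.2, -225.6, 108.3]
orientation: [[0.984, -0.178, 0.001], [-0.178, -0.984, -0.001], [0.001, 0.001, -1.0]]
contact_force: [0.0, 0.2, -0.8]
finger_gap: 0.379
```

>>> step_arm --commands '[-0.2,-0.7,0,0,-0.2,-0.7,0,0,-0.2,-0.7,0,0,-0.2,-0.7,0,0,-0.2,-0.7,0,0]'

```text
t: 5.82
position: [489.4, -117.0, 108.3]
orientation: [[0.984, -0.178, 0.001], [-0.178, -0.984, -0.001], [0.001, 0.001, -1.0]]
contact_force: [0.3, 0.2, -0.5]
finger_gap: 0.387
```

>>> step_arm --commands '[-0.2,-0.6,0,0,0,0,0,0,0,0,0,0,0,0,0,0]'

```text
t: 6.15
position: [487.0, -100.1, 108.0]
orientation: [[0.984, -0.178, 0.001], [-0.178, -0.984, -0.001], [0.001, 0.001, -1.0]]
contact_force: [-0.2, -1.0, -0.1]
finger_gap: 0.385
```

```bash
python3 - <<'E'
from h import *
from bench import r
go((488,-89.2,50),(488,-89.2,20))
d=r.snapshot("side");np.savez("side2.npz",**d);cv2.imwrite("pics/side2.png",cv2.resize(d["frame"][170:300,300:460,::-1],None,fx=4,fy=4,interpolation=2))
T=d["world_to_cam"]
for p in [(488,-89.2,14),(479.8,-136.3,14),(488,-89.2,110-16)]:
    c=d["camera_matrix"]@(T[:3,:3]@p+T[:3,3]); print(c[:2]/c[2], (c[:2]/c[2]-[300,170])*4)
E
```

```text
t 6.15 pos [ 487.  -100.1  108. ] yaw -10.28 F [-0.2 -1.  -0.1] gap 33.5 j [ 40.   7. -34. 112.   5.  63.  -5.]
 -> [488.  -89.2  50. ] tool units [-0.03 -0.37  1.93]
 -> [488.  -89.2  20. ] tool units [-0. -0.  1.]
[365.20838881 274.54931103] [260.83355523 418.1972441 ]
[379.41057595 266.35384689] [317.64230381 385.41538755]
[367.85212525 250.91422208] [271.40850098 323.65688832]
```

View pics/side2.png

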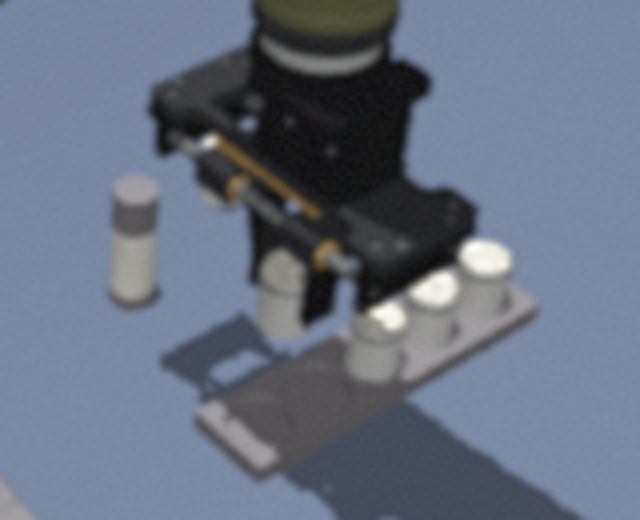

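The held canister is at crop (282,300), above and to the right of the empty well 5 ring at (256,418). Its offset from the TCP is about +2 mm in y, as expected from the grasp. I'll correct and descend.

>>> step_arm --commands '[-0.02,-0.3,0.5,0,0,0,0.7,0,0,0,0.7,0,0,0,0,0,0,0,0,0]'

```text
t: 6.62
position: [486.8, -91.0, 49.7]
orientation: [[0.984, -0.18, -0.003], [-0.18, -0.984, 0.001], [-0.003, -0.0, -1.0]]
contact_force: [1.0, 0.1, 0.7]
finger_gap: 0.384
```

```bash
python3 - <<'E'
from h import *
from bench import r
go((488,-91.2,32),(488,-91.2,20))
E
```

```text
t 6.62 pos [486.8 -91.   49.7] yaw -10.34 F [1.  0.1 0.7] gap 33.4 j [ 39.  12. -34. 115.   8.  56.  -9.]
 -> [488.  -91.2  32. ] tool units [ 0.04 -0.    0.59]
 -> [488.  -91.2  20. ] tool units [0.  0.  0.4]
```

>>> step_arm --commands '[0.03,0,0.3,0,0,0,0.2,0,0,0,0.15,0,0,0,0.1,0,0,0,0,0]'

```text
t: 7.03
position: [488.2, -90.5, 27.3]
orientation: [[0.984, -0.178, -0.001], [-0.178, -0.984, 0.0], [-0.001, 0.0, -1.0]]
contact_force: [1.0, -0.1, -1.2]
finger_gap: 0.384
```

>>> step_arm --commands '[0,0,0.1,0,0,0,0.1,0,0,0,0,0]'

```text
t: 7.28
position: [488.9, -90.5, 21.8]
orientation: [[0.984, -0.178, 0.0], [-0.178, -0.984, -0.0], [0.0, 0.0, -1.0]]
contact_force: [-1.1, 0.2, 0.2]
finger_gap: 0.383
```

It went down to the floor height with no side force, so it is in the well. Release and lift, then across to spare_a.

>>> step_arm --commands '[0,0,0,0,0,0,0,0,0,0,0,0,0,0,0,0,0,0,0,0]' --claw 70

```text
t: 7.7
position: [488.7, -90.5, 21.9]
orientation: [[0.984, -0.178, 0.0], [-0.178, -0.984, -0.0], [0.0, 0.0, -1.0]]
contact_force: [-0.7, -0.0, -0.0]
finger_gap: 0.674
```

>>> step_arm --commands '[0,0,-0.7,0,0,0,-0.8,0,0,0,-0.9,0,0,0,-0.6,0,0,0,0,0]'

```text
t: 8.12
position: [491.6, -90.9, 115.9]
orientation: [[0.984, -0.178, 0.007], [-0.178, -0.984, -0.003], [0.007, 0.001, -1.0]]
contact_force: [1.3, -0.8, 0.3]
finger_gap: 0.799
```

```bash
python3 - <<'E'
from h import *
from bench import r
go((656.5,-256.6,112),(656.5,-256.6,16))
E
```

```text
t 8.12 pos [491.6 -90.9 115.9] yaw -10.26 F [ 1.3 -0.8  0.3] gap 69.5 j [ 40.   7. -34. 111.   4.  63.  -6.]
 -> [ 656.5 -256.6  112. ] tool units [6.39 4.46 0.18]
 -> [ 656.5 -256.6   16. ] tool units [-0.02 -0.    3.2 ]
```

>>> step_arm --commands '[0.64,0.45,0,0,0.64,0.45,0,0,0.64,0.45,0,0,0.64,0.45,0,0,0.64,0.45,0,0]'

```text
t: 8.53
position: [571.3, -174.8, 110.8]
orientation: [[0.984, -0.178, -0.001], [-0.178, -0.984, 0.0], [-0.001, 0.0, -1.0]]
contact_force: [-0.3, 0.7, 0.4]
finger_gap: 0.809
```

>>> step_arm --commands '[0.64,0.45,0,0,0.64,0.45,0,0,0.64,0.45,0,0,0.64,0.45,0,0,0.64,0.45,0,0]'

```text
t: 8.95
position: [653.7, -258.3, 110.4]
orientation: [[0.984, -0.178, -0.002], [-0.178, -0.984, 0.0], [-0.002, -0.0, -1.0]]
contact_force: [0.0, 0.1, 0.8]
finger_gap: 0.807
```

>>> step_arm --commands '[0,0,0,0,0,0,0,0,0,0,0,0]'

```text
t: 9.2
position: [652.8, -256.4, 110.7]
orientation: [[0.984, -0.178, -0.002], [-0.178, -0.984, 0.001], [-0.002, -0.001, -1.0]]
contact_force: [0.5, 0.5, -0.6]
finger_gap: 0.806
```

```bash
python3 - <<'E'
from h import *
from bench import r
go((656.5,-256.6,70),(656.5,-256.6,17))
d=r.snapshot("side");np.savez("side3.npz",**d);cv2.imwrite("pics/side3.png",cv2.resize(d["frame"][130:310,300:500,::-1],None,fx=3,fy=3,interpolation=2))
E
```

```text
t 9.2 pos [ 652.8 -256.4  110.7] yaw -10.23 F [ 0.5  0.5 -0.6] gap 70.1 j [ 39.  31. -28.  82.  15.  71.  -0.]
 -> [ 656.5 -256.6   70. ] tool units [ 0.13 -0.01  1.36]
 -> [ 656.5 -256.6   17. ] tool units [0.   0.   1.77]
```

View pics/side3.png

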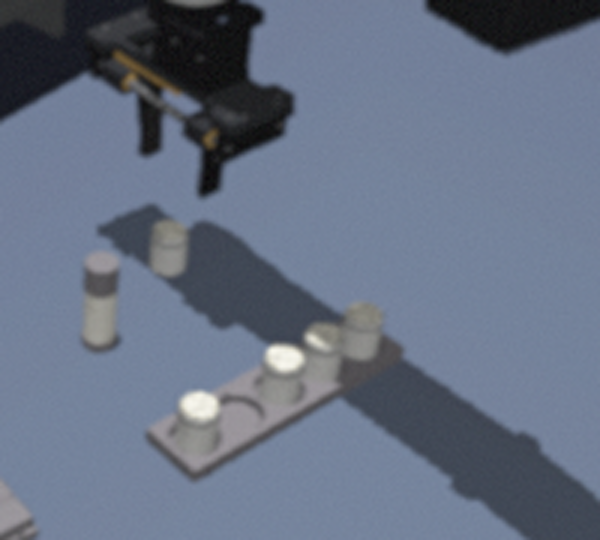

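Well 5 now holds its can upright and level with the others (crop (200,422)), and well 4 is empty at (237,410). The gripper is above spare_a at (169,248). Descend.

>>> step_arm --commands '[0.13,0,0.5,0,0,0,0.8,0,0,0,0.8,0,0,0,0.7,0,0,0,0.3,0]'

```text
t: 9.67
position: [654.6, -256.7, 14.4]
orientation: [[0.984, -0.177, -0.006], [-0.177, -0.984, 0.002], [-0.006, -0.001, -1.0]]
contact_force: [-0.2, 0.1, -0.8]
finger_gap: 0.805
```

>>> step_arm --commands '[0,0,0,0,0,0,0,0,0,0,0,0]'

```text
t: 9.92
position: [658.5, -258.2, 20.4]
orientation: [[0.984, -0.178, 0.002], [-0.178, -0.984, -0.001], [0.002, 0.0, -1.0]]
contact_force: [-0.9, -0.0, 1.6]
finger_gap: 0.803
```

>>> step_arm --commands '[0,0,0,0,0,0,0,0,0,0,0,0,0,0,0,0,0,0,0,0]' --claw 20

```text
t: 10.33
position: [657.5, -258.3, 19.2]
orientation: [[0.984, -0.178, 0.0], [-0.178, -0.984, -0.0], [0.0, 0.0, -1.0]]
contact_force: [0.0, -0.4, 0.4]
finger_gap: 0.512
```

>>> step_arm --commands '[0,0,0,0,0,0,0,0,0,0,0,0,0,0,0,0,0,0,0,0]'

```text
t: 10.75
position: [657.3, -258.2, 18.9]
orientation: [[0.984, -0.178, -0.0], [-0.178, -0.984, -0.0], [-0.0, 0.0, -1.0]]
contact_force: [-0.7, 0.3, 1.6]
finger_gap: 0.383
```

```bash
python3 - <<'E'
from h import *
go((656.5,-256.6,110),(479.8,-136.3,110))
E
```

```text
t 10.75 pos [ 657.3 -258.2   18.9] yaw -10.26 F [-0.7  0.3  1.6] gap 33.3 j [ 38.  36. -26.  85.  17.  63.  -2.]
 -> [ 656.5 -256.6  110. ] tool units [-0.04 -0.05 -3.04]
 -> [ 479.8 -136.3  110. ] tool units [-6.51 -2.9   0.  ]
```

>>> step_arm --commands '[0,0,-0.5,0,0,0,-0.8,0,0,0,-0.9,0,0,0,-0.8,0,0,0,0,0]'

```text
t: 11.17
position: [661.1, -259.0, 116.5]
orientation: [[0.984, -0.178, 0.01], [-0.178, -0.984, -0.004], [0.01, 0.002, -1.0]]
contact_force: [1.0, 0.0, 0.8]
finger_gap: 0.38
```

>>> step_arm --commands '[-0.65,-0.29,0,0,-0.65,-0.29,0,0,-0.65,-0.29,0,0,-0.65,-0.29,0,0,-0.65,-0.29,0,0]'

```text
t: 11.58
position: [568.2, -197.4, 109.1]
orientation: [[0.984, -0.178, 0.0], [-0.178, -0.984, -0.0], [0.0, 0.0, -1.0]]
contact_force: [0.4, 0.2, -0.7]
finger_gap: 0.383
```

>>> step_arm --commands '[-0.65,-0.29,0,0,-0.65,-0.29,0,0,-0.65,-0.29,0,0,-0.65,-0.29,0,0,-0.65,-0.29,0,0]'

```text
t: 12.0
position: [480.1, -137.2, 109.2]
orientation: [[0.984, -0.178, 0.0], [-0.178, -0.984, -0.0], [0.0, 0.0, -1.0]]
contact_force: [-0.5, -0.0, -0.2]
finger_gap: 0.384
```

>>> step_arm --commands '[0,0,0,0,0,0,0,0,0,0,0,0]'

```text
t: 12.25
position: [481.7, -138.4, 109.5]
orientation: [[0.984, -0.178, 0.001], [-0.178, -0.984, -0.001], [0.002, 0.001, -1.0]]
contact_force: [-0.1, -0.4, -1.2]
finger_gap: 0.38
```

```bash
python3 - <<'E'
from h import *
go((479.8,-138,55))
E
```

```text
t 12.25 pos [ 481.7 -138.4  109.5] yaw -10.27 F [-0.1 -0.4 -1.2] gap 33.1 j [ 44.   7. -33. 111.   5.  63.  -1.]
 -> [ 479.8 -138.    55. ] tool units [-0.07 -0.    1.82]
```

>>> step_arm --commands '[-0.05,0,0.5,0,0,0,0.7,0,0,0,0.6,0,0,0,0,0,0,0,0,0]'

```text
t: 12.67
position: [479.5, -137.7, 54.3]
orientation: [[0.984, -0.178, -0.001], [-0.178, -0.984, 0.001], [-0.002, -0.001, -1.0]]
contact_force: [1.2, 0.0, -0.4]
finger_gap: 0.385
```

>>> step_arm --commands '[0,0,0.3,0,0,0,0.2,0,0,0,0.2,0,0,0,0.1,0,0,0,0,0]'

```text
t: 13.08
position: [479.0, -137.5, 30.2]
orientation: [[0.984, -0.178, -0.001], [-0.178, -0.984, 0.0], [-0.001, -0.0, -1.0]]
contact_force: [-0.8, -0.8, 0.2]
finger_gap: 0.38
```

>>> step_arm --commands '[0,0,0.1,0,0,0,0.1,0,0,0,0,0,0,0,0,0]'

```text
t: 13.42
position: [479.4, -137.6, 24.8]
orientation: [[0.984, -0.178, -0.0], [-0.178, -0.984, -0.0], [-0.0, 0.0, -1.0]]
contact_force: [0.0, 1.1, -1.1]
finger_gap: 0.384
```

>>> step_arm --commands '[0,0,0.06,0,0,0,0,0,0,0,0,0]'

```text
t: 13.67
position: [479.5, -137.6, 23.0]
orientation: [[0.984, -0.178, -0.0], [-0.178, -0.984, -0.0], [0.0, 0.0, -1.0]]
contact_force: [0.5, -0.1, 0.0]
finger_gap: 0.385
```

>>> step_arm --commands '[0,0,0,0,0,0,0,0,0,0,0,0,0,0,0,0,0,0,0,0]' --claw 60

```text
t: 14.08
position: [479.6, -137.6, 23.1]
orientation: [[0.984, -0.178, 0.0], [-0.178, -0.984, -0.0], [0.0, 0.0, -1.0]]
contact_force: [0.8, 0.0, 0.4]
finger_gap: 0.648
```

>>> step_arm --commands '[0,0,-0.7,0,0,0,-1,0,0,0,-1,0,0,0,-1,0,0,0,-1,0]'

```text
t: 14.5
position: [479.3, -137.4, 165.5]
orientation: [[0.984, -0.178, -0.0], [-0.178, -0.984, -0.0], [-0.0, 0.0, -1.0]]
contact_force: [-0.3, -1.0, 0.4]
finger_gap: 0.685
```

>>> step_arm --commands '[0,0,-1,0.3,0,0,-1,0.3,0,0,0,0]'

```text
t: 14.75
position: [482.9, -138.3, 230.4]
orientation: [[0.975, -0.22, 0.01], [-0.22, -0.976, -0.004], [0.011, 0.002, -1.0]]
contact_force: [1.1, 0.6, -0.0]
finger_gap: 0.69
```

```bash
python3 - <<'E'
from h import *
from bench import r
go((450,120,225),(521,252,225))
d=r.snapshot("top");np.savez("top4.npz",**d);P=cloud(d)
for n,u,v in [("w5",358,273),("w4",376,276),("c3",395,278),("c2",414,281),("c1",433,284)]:
    Q=P[v-9:v+10,u-9:u+10].reshape(-1,3);Q=Q[(Q[:,2]>30)&(Q[:,2]<70)]
    print(n,len(Q),Q.mean(0).round(1) if len(Q) else None, np.percentile(Q[:,2],[10,50,90]).round(1) if len(Q) else None)
E
```

```text
t 14.75 pos [ 482.9 -138.3  230.4] yaw -12.71 F [ 1.1  0.6 -0. ] gap 60.1 j [ 46.   1. -33. 102.   1.  76.  -0.]
 -> [450. 120. 225.] tool units [-2.97 -8.16  0.13]
 -> [521. 252. 225.] tool units [ 1.34 -4.81  0.  ]
w5 152 [489.3 -88.8  47.5] [41.9 47.7 52.5]
w4 0 None None
c3 0 None None
c2 0 None None
c1 86 [ 453.7 -282.1   47.9] [43.1 47.9 52.8]
```

>>> step_arm --commands '[-0.1,-0.81,0,0,-0.1,-0.81,0,0,-0.1,-0.81,0,0,-0.1,-0.81,0,0,-0.1,-0.81,0,0]'

```text
t: 15.22
position: [490.7, -14.6, 222.7]
orientation: [[0.976, -0.219, -0.002], [-0.219, -0.976, 0.0], [-0.002, 0.0, -1.0]]
contact_force: [0.2, -0.1, 0.3]
finger_gap: 0.688
```

>>> step_arm --commands '[-0.1,-0.81,0,0,-0.1,-0.81,0,0,-0.1,-0.81,0,0,-0.1,-0.81,0,0,-0.1,-0.81,0,0]'

```text
t: 15.63
position: [502.7, 107.1, 222.7]
orientation: [[0.976, -0.219, -0.002], [-0.219, -0.976, -0.0], [-0.002, 0.001, -1.0]]
contact_force: [0.5, 0.1, 0.0]
finger_gap: 0.689
```

>>> step_arm --commands '[-0.1,-0.81,0,0,-0.1,-0.81,0,0,-0.1,-0.81,0,0,-0.1,-0.81,0,0,-0.1,-0.81,0,0]'

```text
t: 16.05
position: [514.9, 228.7, 222.6]
orientation: [[0.976, -0.219, -0.002], [-0.219, -0.976, -0.001], [-0.002, 0.001, -1.0]]
contact_force: [0.5, 0.3, -0.3]
finger_gap: 0.686
```

>>> step_arm --commands '[-0.1,-0.81,0,0,0,0,0,0,0,0,0,0,0,0,0,0]'

```text
t: 16.38
position: [517.5, 251.4, 222.8]
orientation: [[0.976, -0.219, -0.002], [-0.219, -0.976, -0.001], [-0.001, 0.002, -1.0]]
contact_force: [0.2, -0.7, 0.2]
finger_gap: 0.689
```

```bash
python3 - <<'E'
from h import *
from bench import r
go((521,252,180),(521,252,133))
d=r.snapshot("side");np.savez("side5.npz",**d);cv2.imwrite("pics/side5.png",cv2.resize(d["frame"][170:390,140:460,::-1],None,fx=2.5,fy=2.5,interpolation=2))
# handle ends in the first side picture
d0=load("side0.npz");P=cloud(d0)
q=P[290:345,205:285].reshape(-1,3);q=q[(q[:,2]>143)&(q[:,2]<162)]
print("side handle",len(q),q.mean(0).round(1),cv2.minAreaRect(q[:,:2].astype(np.float32)))
d=r.snapshot("top");P=cloud(d)
for n,u,v in [("w5",358,273),("w4",376,276),("c3",395,278),("c2",414,281),("c1",433,284)]:
    Q=P[v-9:v+10,u-9:u+10].reshape(-1,3);Q=Q[(Q[:,2]>30)&(Q[:,2]<70)]
    print(n,len(Q),Q.mean(0).round(1) if len(Q) else None)
E
```

```text
t 16.38 pos [517.5 251.4 222.8] yaw -12.66 F [ 0.2 -0.7  0.2] gap 60.0 j [ 15.  15. -52.  93.  12.  78. -51.]
 -> [521. 252. 180.] tool units [ 0.11 -0.05  1.43]
 -> [521. 252. 133.] tool units [ 0.   -0.    1.57]
side handle 350 [516.3 259.6 154.4] ((516.8775024414062, 257.2886657714844), (100.67021179199219, 12.722147941589355), 76.49816131591797)
w5 154 [489.3 -88.7  47. ]
w4 152 [ 479.7 -136.5   47.3]
c3 155 [ 472.7 -181.9   47.2]
c2 158 [ 464.4 -228.8   47.5]
c1 160 [ 456.1 -275.8   46.9]
```

View pics/side5.png

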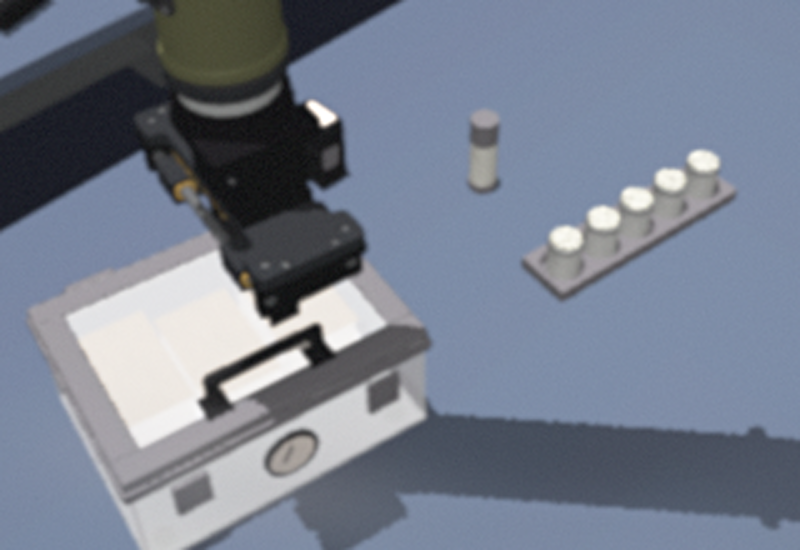

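All five cans now read about 47 mm at the top, so both spares are fully down. The picture shows the handle bar at crop (262,360) with the fingers above and slightly behind it. I'll descend astride the bar.

>>> step_arm --commands '[0.05,-0.08,0.5,0.15,0,0,0.8,0,0,0,0.6,0,0,0,0,0,0,0,0,0]'

```text
t: 16.9
position: [519.7, 252.8, 166.4]
orientation: [[0.973, -0.231, -0.002], [-0.231, -0.973, -0.001], [-0.001, 0.002, -1.0]]
contact_force: [-0.4, -0.4, 0.7]
finger_gap: 0.689
```

>>> step_arm --commands '[0,0,0.4,0,0,0,0.35,0,0,0,0.2,0,0,0,0.1,0,0,0,0,0]'

```text
t: 17.32
position: [519.4, 254.0, 134.6]
orientation: [[0.973, -0.229, -0.001], [-0.229, -0.973, -0.001], [-0.001, 0.001, -1.0]]
contact_force: [-0.5, -0.9, 0.5]
finger_gap: 0.689
```

```bash
python3 - <<'E'
from h import *
from bench import r
go((519.5,253.5,133))
d=r.snapshot("side");cv2.imwrite("pics/side6.png",cv2.resize(d["frame"][220:370,170:330,::-1],None,fx=4,fy=4,interpolation=2))
E
```

```text
t 17.32 pos [519.4 254.  134.6] yaw -13.25 F [-0.5 -0.9  0.5] gap 59.9 j [ 13.  20. -50.  99.  16.  69. -54.]
 -> [519.5 253.5 133. ] tool units [0.01 0.02 0.05]
```

View pics/side6.png

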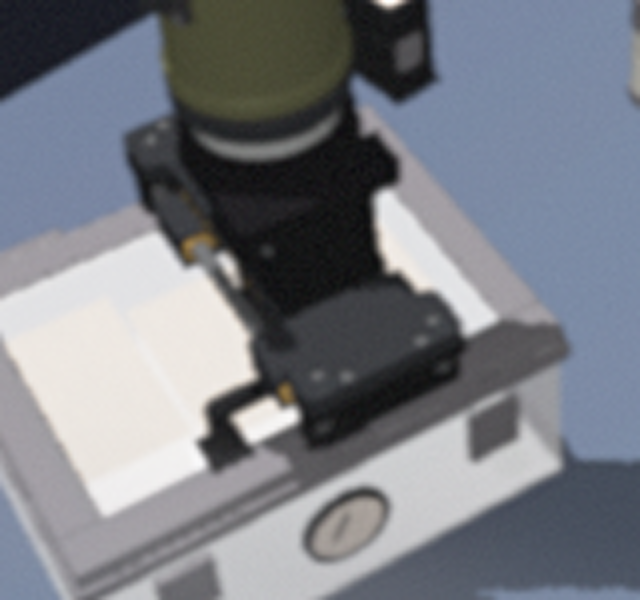

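The gripper is astride the bar with no contact: the bar enters at crop (250,395) and the front finger is over the rim near (320,430). Close gently first.

>>> step_arm --commands '[0,0,0,0,0,0,0,0,0,0,0,0,0,0,0,0,0,0,0,0]' --claw 0 --squeeze 8

```text
t: 17.78
position: [520.0, 254.3, 135.7]
orientation: [[0.973, -0.229, 0.0], [-0.229, -0.973, -0.0], [0.0, -0.0, -1.0]]
contact_force: [-0.1, -0.2, 0.2]
finger_gap: 0.4
```

>>> step_arm --commands '[0,0,0,0,0,0,0,0,0,0,0,0,0,0,0,0,0,0,0,0]'

```text
t: 18.2
position: [519.5, 254.4, 135.5]
orientation: [[0.973, -0.229, -0.001], [-0.229, -0.973, -0.0], [-0.001, 0.0, -1.0]]
contact_force: [-0.5, -1.0, 1.4]
finger_gap: 0.136
```

>>> step_arm --commands '[0,0,0,0,0,0,0,0,0,0,0,0,0,0,0,0,0,0,0,0]'

```text
t: 18.62
position: [519.5, 254.4, 135.5]
orientation: [[0.973, -0.229, -0.001], [-0.229, -0.973, -0.0], [-0.001, 0.0, -1.0]]
contact_force: [-2.1, 0.6, 2.2]
finger_gap: 0.133
```

The bar is held (11.6 mm gap) and centred, with side force near zero. It sits a bit low in the pads, so I'll reopen slightly, lower 4 mm and grip firmly.

>>> step_arm --commands '[0,0,0,0,0,0,0,0,0,0,0.07,0,0,0,0.06,0,0,0,0,0]' --claw 25

```text
t: 19.03
position: [519.9, 254.0, 131.0]
orientation: [[0.973, -0.23, -0.0], [-0.23, -0.973, -0.0], [-0.0, 0.0, -1.0]]
contact_force: [0.2, -0.7, 0.2]
finger_gap: 0.282
```

>>> step_arm --commands '[0,0,0,0,0,0,0,0,0,0,0,0,0,0,0,0,0,0,0,0]' --claw 0 --squeeze 50

```text
t: 19.45
position: [519.5, 254.4, 131.6]
orientation: [[0.973, -0.229, -0.001], [-0.229, -0.973, -0.0], [-0.001, 0.0, -1.0]]
contact_force: [-1.3, -0.3, 0.1]
finger_gap: 0.121
```

>>> step_arm --commands '[0,0,0,0,0,0,0,0,0,0,0,0]'

```text
t: 19.7
position: [519.5, 254.4, 131.6]
orientation: [[0.973, -0.229, -0.001], [-0.229, -0.973, -0.0], [-0.001, 0.0, -1.0]]
contact_force: [-2.6, -0.2, 1.9]
finger_gap: 0.12
```

Gripped. I'll pull slowly along the start of the arc.

>>> step_arm --commands '[0.01,0,-0.04,0,0.01,0,-0.04,0,0,0,0,0]'

```text
t: 19.95
position: [519.7, 254.3, 132.7]
orientation: [[0.973, -0.229, -0.002], [-0.229, -0.973, 0.0], [-0.002, -0.0, -1.0]]
contact_force: [0.6, 3.7, -11.0]
finger_gap: 0.121
```

>>> step_arm --commands '[0.01,0,-0.04,0,0.01,0,-0.04,0,0,0,0,0]'

```text
t: 20.2
position: [520.4, 254.2, 135.7]
orientation: [[0.973, -0.229, -0.002], [-0.229, -0.973, 0.0], [-0.002, 0.0, -1.0]]
contact_force: [-0.3, 3.4, -12.2]
finger_gap: 0.121
```

>>> step_arm --commands '[0.01,0,-0.04,0,0.01,0,-0.04,0,0,0,0,0]'

```text
t: 20.45
position: [521.5, 253.9, 140.0]
orientation: [[0.973, -0.229, -0.0], [-0.229, -0.973, -0.001], [-0.0, 0.001, -1.0]]
contact_force: [-4.4, 1.5, -2.1]
finger_gap: 0.122
```

>>> step_arm --commands '[0.01,0,-0.04,0,0.01,0,-0.04,0,0,0,0,0]'

```text
t: 20.7
position: [522.0, 253.8, 142.0]
orientation: [[0.973, -0.229, -0.0], [-0.229, -0.973, -0.0], [-0.0, 0.0, -1.0]]
contact_force: [-5.2, 2.1, -3.2]
finger_gap: 0.12
```

The seal let go after about a 12 N reading, and the lid is in hand with only its weight left. Continue along the arc.

>>> step_arm --commands '[0.035,0,-0.115,0,0.035,0,-0.115,0,0.05,0,-0.14,0,0.05,0,-0.14,0,0,0,0,0]'

```text
t: 21.12
position: [526.8, 252.6, 157.6]
orientation: [[0.973, -0.229, -0.001], [-0.229, -0.973, -0.0], [-0.001, 0.001, -1.0]]
contact_force: [-6.0, 1.6, -1.2]
finger_gap: 0.123
```

>>> step_arm --commands '[0.057,0,-0.138,0,0.057,0,-0.138,0,0.063,0,-0.135,0,0.063,0,-0.135,0,0,0,0,0]'

```text
t: 21.53
position: [533.6, 251.1, 174.1]
orientation: [[0.973, -0.229, -0.001], [-0.229, -0.973, -0.0], [-0.001, 0.001, -1.0]]
contact_force: [-7.0, 0.8, -1.4]
finger_gap: 0.121
```

>>> step_arm --commands '[0.07,0,-0.133,0,0.07,0,-0.133,0,0.07,0,-0.128,0,0.07,0,-0.128,0,0,0,0,0]'

```text
t: 21.95
position: [542.0, 249.2, 190.0]
orientation: [[0.973, -0.229, -0.001], [-0.229, -0.973, -0.0], [-0.001, 0.0, -1.0]]
contact_force: [-7.5, 1.0, -0.5]
finger_gap: 0.122
```

>>> step_arm --commands '[0,0,0,0,0,0,0,0,0,0,0,0,0,0,0,0]'

```text
t: 22.28
position: [541.6, 249.3, 189.4]
orientation: [[0.973, -0.229, -0.001], [-0.229, -0.973, -0.0], [-0.001, 0.001, -1.0]]
contact_force: [-7.0, 0.6, 0.3]
finger_gap: 0.12
```

```bash
python3 - <<'E'
from h import *
from bench import r
go((542.5,249,189.3))
d=r.snapshot("side");np.savez("side7.npz",**d);cv2.imwrite("pics/side7.png",cv2.resize(d["frame"][170:390,130:450,::-1],None,fx=2.5,fy=2.5,interpolation=2))
d=r.snapshot("top");np.savez("top7.npz",**d);P=cloud(d)
# lid plane from the lid's exposed +y / -y strips: fit tilt along lid x
x=np.array([.974,-.228]);y=-np.array([-.228,-.974]);c=np.array([596.6,235.6])
Q=P[170:300,150:300].reshape(-1,3);a=(Q[:,:2]-c)@x;b=(Q[:,:2]-c)@y
m=(abs(b)>112)&(abs(b)<128)&(abs(a)<85)&(Q[:,2]>112)&(Q[:,2]<210)
for s in (1,-1):
    k=m&(b*s>0); 
    if k.sum()>20: print(s,k.sum(),np.polyfit(a[k],Q[k,2],1))
E
```

```text
t 22.28 pos [541.6 249.3 189.4] yaw -13.24 F [-7.   0.6  0.3] gap 10.4 j [ 14.  20. -50.  92.  15.  75. -52.]
 -> [542.5 249.  189.3] tool units [0.03 0.   0.  ]
-1 461 [ -0.34194868 153.98584541]
```

View pics/side7.png

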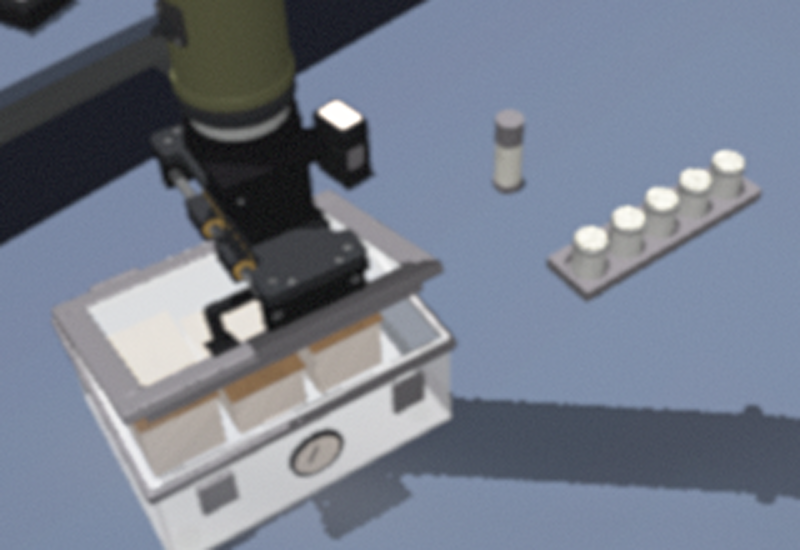

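The lid is held partly open, still gripped, and all five cans are standing in the tray. The fitted tilt is about 0.33 rad, a touch low, and the side force of 7 N says to add height without more x. I'll raise it 3 mm and let it settle.

>>> step_arm --commands '[0,0,-0.05,0,0,0,-0.05,0,0,0,0,0,0,0,0,0,0,0,0,0]'

```text
t: 22.8
position: [543.0, 248.9, 191.9]
orientation: [[0.973, -0.23, 0.001], [-0.23, -0.973, 0.0], [0.001, -0.0, -1.0]]
contact_force: [-0.8, 1.0, -2.8]
finger_gap: 0.125
```

>>> step_arm --commands '[0,0,0,0,0,0,0,0,0,0,0,0,0,0,0,0,0,0,0,0]'

```text
t: 23.22
position: [542.7, 249.0, 191.6]
orientation: [[0.973, -0.23, 0.001], [-0.23, -0.973, 0.0], [0.001, -0.0, -1.0]]
contact_force: [-0.6, 2.1, -2.4]
finger_gap: 0.122
```

```bash
python3 - <<'E'
from h import *
from bench import r
go()
d=r.snapshot("top");P=cloud(d)
x=np.array([.974,-.228]);y=np.array([.228,.974]);c=np.array([596.6,235.6])
Q=P[170:300,150:300].reshape(-1,3);a=(Q[:,:2]-c)@x;b=(Q[:,:2]-c)@y
k=(b<-112)&(b>-128)&(abs(a)<85)&(Q[:,2]>112)&(Q[:,2]<210)
p=np.polyfit(a[k],Q[k,2],1);th=np.arctan(-p[0]);print("angle",th,"front edge up",202*np.sin(th))
for n,u,v,lo,hi in [("w5",358,273,30,70),("w4",376,276,30,70),("c3",395,278,30,70),("c2",414,281,30,70),("c1",433,284,30,70),("glue",374,212,80,105),("stamp",330,160,70,90)]:
    q=P[v-9:v+10,u-9:u+10].reshape(-1,3);q=q[(q[:,2]>lo)&(q[:,2]<hi)];print(n,len(q),q.mean(0).round(1))
E
```

```text
t 23.22 pos [542.7 249.  191.6] yaw -13.27 F [-0.6  2.1 -2.4] gap 10.6 j [ 14.  20. -50.  92.  15.  76. -52.]
angle 0.3463200016503055 front edge up 68.56659788678239
w5 154 [489.2 -88.6  47.3]
w4 148 [ 480.  -136.5   47.4]
c3 153 [ 472.7 -181.8   47.3]
c2 158 [ 464.3 -228.7   47.4]
c1 160 [ 456.1 -275.8   47. ]
glue 123 [ 633.2 -131.9   91. ]
stamp 279 [771.7 -24.9  79.5]
```

The lid is at 0.346 rad, its front edge about 69 mm up, held steady with only its weight on the gripper. Handing in.

```bash
python3 -c "
from bench import r
print(r.job_done())"
```

```text
the job is handed in; nothing more can be done
None
```

Both spare canisters are in the tray and the lid is being held open. I handed the job in at about 23 s of the 67 s allowed.

- **Canisters:** The spares stand in wells 4 and 5. In the last top picture all five canister tops read about 47 mm, against the expected 48 mm, so both are fully down. The three original canisters read where they did at the start.
- **Lid:** The seal let go during a slow pull; the highest reading I saw was about 12 N, though I sampled only between moves and may have missed the true peak. I then took the lid up along its arc. At the last check it stood at 0.346 rad, with the front edge about 69 mm up. It was still gripped on the bar at 50 N, with about 2.4 N of weight on the tool.
- **Other things:** The glue stick was unmoved. The stamp's average read about 3 mm off in x. The arm never went near it, so I take that to be my smaller sampling window. I did not re-measure the pen cup, but the arm stayed well away from it.
- **Disagreements:** My first stop left the lid low, at about 0.33 rad, with 7 N of side force. Raising it 3 mm brought it to the final angle and removed nearly all of that force. The two cameras disagreed by about 5 mm on the handle's position, but the gripper closed centred on the bar.

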